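# Pop the battery hatch of the bench power pack

### The job

Open the battery hatch of the power pack (the grey box with the carrying handle) so that its cells can be changed: with the fingertips press the free front edge of the hatch, the edge away from the handle, all the way down once until its push latch lets go, then draw back and watch from clear of it for a good second that the hatch has popped fully up and stays open. Only press: do not push the hatch shut again, leave the hatch of the other box shut, and do not lift or shift any of the things standing about.

Things in the scene. Friction and masses are not known exactly. Their poses are not given: they have to be found in the camera images.
- pack: The power pack: grey plastic box, 130 (x) x 110 (y) mm, deck 70 mm above its underside, fixed on a wooden riser 0 to 33 mm high. Across its rear stands a dark carrying handle (bar 76 mm along y, 47 mm behind the centre, top at 111 mm); two round sockets in its front face. White battery hatch 66 mm wide before the handle. Origin: centre of underside; x runs from front to handle, z up; turned up to 0.45 rad.
- hatch (a joint): Angle (rad) of the battery hatch. 0 = shut, latched; negative = pressed in, latch lets go near -0.1, hard stop -0.14 (10 mm at the edge): press to the stop, about 2 N at the edge, a force stop should be 6 N or more. Let go, it springs up in 1 s to its stop at 1.0. A second full press latches it shut. Hinge: 15 mm behind the box's centre, 85 mm above its underside; free edge 75 mm from it.
- hatch_edge (a point): Where to press: on the top face of the battery hatch, in the middle of its width, 10 mm in from the free front edge, on a patch of fine grey ribs; 93 mm above the underside of the box when shut; it rises 60 mm on opening. Moves with the hatch; its axes are the box's when shut.
- latch_pin (a joint): Sideways position (m) of the small steel latch pin inside the power pack, below the front edge of the hatch, hidden while it is shut. 0 = the hatch is latched; +0.002 to +0.008 once it is being released, 0 to +0.002 when open; below -0.004 only when an opened hatch is being pushed shut again.
- kit: The other box, for small hardware: same grey plastic, 130 x 110 mm, deck at 70 mm, fixed on a riser of its own height (0 to 33 mm), but without handle or sockets and with a narrow white hatch 42 mm wide and 75 mm long. Origin and axes as for the power pack. The two boxes stand side by side, either one on the left.
- kit_hatch (a joint): Angle (rad) of the kit box's narrow hatch, on the same kind of latch; 0 = shut. It is to stay shut.
- tin: A small closed tin, 36 mm across and 50 mm tall, standing on the deck of the kit box behind its hatch. Origin: centre of its underside.
- brush: A flat brush 170 mm long lying near the front of the bench. Origin: its underside, along its length.
- bracket: A steel angle bracket, 60 x 50 mm foot and 60 mm upright, between the boxes at the front. Origin: centre of the foot's underside.
- clamp: A bar clamp about 200 mm long lying flat, 22 mm high, at the right near the front. Origin: under the middle of its bar.
- glue: A closed bottle 60 mm across and 160 mm tall at the left. Origin: centre of its underside.
- pot: An open white plastic pot 90 mm across and 100 mm tall at the right. Origin: centre of its underside.

How it is judged:
By the outcome, as a careful person would: the job done as asked, in the order asked, and still so for the second after the job is handed in, with the robot touching nothing.
It also fails if it takes over 29 s, if anything falls off the work surface, if the arm or the gripper's body presses on something with over 40 N, if the wrist force passes 120 N, or if a joint passes its speed limit or range.

### The arm

A 7-joint arm with a two-finger parallel gripper is mounted at the origin on the work surface. World frame = base frame: x ahead of the robot, y to its left, z up, the work surface at z = 0. Lengths are in m, angles in rad, forces in N, time in s.
With the tool pointing down it reaches from about 0.425 to 0.95 m from the base axis. Payload 4.7 kg.
Tool frame: the origin (TCP) lies at the very end of the fingers, on their centre line; the grasp point (between the pads) lies 19 mm behind it; z points along the fingers, y is the direction in which the jaws open and shut (so a half turn about z gives the same grasp; the last joint's range is limited). The gripper opens to 85 mm and grips with 20 to 120 N. Pads are 22 mm wide; open, the fingers measure 114 mm over their backs; the gripper's body (76 mm by 85 mm) begins 54 mm behind the grasp point. The pads swing forward as they close: fully open they stand 13 mm farther back than shut.
Start: joints at [1.287, 0.469, -0.049, 1.532, 0.024, 1.141, -0.082], TCP at [0.17, -0.653, 0.231] pointing down, gripper open.
Joint ranges: [-2.59, 2.59], [-0.33, 1.99], [-1.39, 1.29], [0.1, 2.45], [-1.04, 4.18], [0.21, 1.99], [-2.66, 2.66]. Speed limits (rad/s): [2.57, 2.57, 3.14, 3.14, 3.14, 3.14, 3.14].

### API

Orientations are given as a unit quaternion [w, x, y, z].
In Python, from bench import env gives the robot as it stands.
- The arm moves only by the tool play_rows, never from a script. Its argument "steps" is a list of rows, each an object with "travel": the shift along the world's x, y, z in cm, a list of three; "rot": the turn, a rotation vector about the world's x, y, z in degrees, a list of three; "jaw": the opening, from 0 (shut) to 1 (fully open). A call has 1 to 12 rows; each row is the pose to reach, as a shift and turn from the pose commanded when the call began; what a row does not reach only later rows make up. A row lasts 1/8 s, in which the tool goes at most 62.5 mm and 10.7 degrees, less where a joint would pass 70% of its speed; a pose out of reach is approached as far as the arm can. A call with a gripper value outside its range is refused whole. The fingers move at their own pace and stop on an object; "grip_force" is the grip in N (left out, the last holds). Time passes only in rows, so rows that repeat a pose let the fingers close. It gives the time, the measured TCP pose, the force and the opening at its end, in the units of the state.
- env.state(): the state, without advancing time (a new reading comes with each control period).
- env.get_image(name): name is "scene" or "top" or "wrist"; returns a dict with "img" (400x640x3 uint8, red, green, blue), "z_map" (400x640 float32, m along the optical axis (not along the pixel's ray), 0 where there is no reading), "fx", "fy", "cx", "cy" (pixels), "world_from_camera" (4x4, takes a point from camera to world coordinates). Camera axes: x right, y down, z forward; pixel columns grow to the right and rows downward; lengths in m; the calibration is good to about 2 mm. A picture is of the moment at which its call begins.
- env.finish_job(): hands the job in, once; it reports no verdict.
Trained networks look in a picture, given as the dict that the camera call returned (one of the last four; its "shot" number tells which), for a name from the list of things; names that differ only in an ending like _2 or _b are one class to them, and where a whole thing is asked for, a point or a joint stands for the part that bears it (a point fixed in the world has none). Each returns a list of dicts, best first, with "p" (0 to 1); they miss things now and then, are a little off and sometimes report something else, mostly with a low value. They report only what shows in the picture. A call takes as long as a camera call.
- env.cut_out(picture, name): "mask" (400x640 bool, what is visible of it) and "bbox" ([left, top, width, height] in pixels, round what is visible of it).
- env.mark_of(picture, name): "position" ([column, row] in pixels: a listed point, or the origin of a listed thing).
The state is a dict: "clock": time; "q": joint angles; "qvel": joint speeds; "joint_torque": joint torques, N m; "tool_pos": TCP position; "ee_rot": TCP orientation; "wrist_force": force on the tool from outside, world axes, zero at the start; "moment": the same for the moment, N m; "gripper_width": finger opening in m.
Only numpy, scipy, OpenCV 4.12 (cv2) and the standard library are available. Lean on these libraries where they do the work, as an engineer would, in place of code of your own. Each camera call takes 0.05 s, during which the arm holds its last target.

## Working session

There is one attempt and no reset: what is moved stays moved. The work goes in short steps, Python scripts to look and compute and a tool call to move; the robot and the scene stay as the last step left them, time stands still between calls to the robot, and variables do not carry over. Pictures are saved under pics/ and viewed, and the job is handed in when it is done.

Besides the shell and the picture viewer there is one more tool, called by a JSON object that holds its "method" and its "body", one argument or row to a line. play_rows: Moves the arm, as the interface text tells. Its arguments: {"type":"object","properties":{"steps":{"type":"array","items":{"type":"object","properties":{"travel":{"type":"array","items":{"type":"number"}},"rot":{"type":"array","items":{"type":"number"}},"jaw":{"type":"number"}}}},"grip_force":{"type":"number"}},"required":["steps"]}

```bash
mkdir -p pics; ls
cat > h.py <<'E'
import numpy as np, cv2
from bench import env
def P(im,u,v,z=None):
    if z is None:
        a=im["z_map"][int(v)-2:int(v)+3,int(u)-2:int(u)+3]; a=a[a>0]; z=np.median(a)
    c=np.array([(u-im["cx"])/im["fx"]*z,(v-im["cy"])/im["fy"]*z,z,1])
    return (im["world_from_camera"]@c)[:3]
def cloud(im):
    v,u=np.mgrid[0:400,0:640]; z=im["z_map"]
    c=np.stack([(u-im["cx"])/im["fx"]*z,(v-im["cy"])/im["fy"]*z,z,np.ones_like(z)],-1)
    return (c@im["world_from_camera"].T)[...,:3]
def save(im,n): cv2.imwrite("pics/"+n+".png",im["img"][...,::-1])
E
python3 - <<'E'
from h import *
s=env.state(); print(s["clock"],s["tool_pos"],s["ee_rot"],s["wrist_force"])
for n in ("top","scene"):
    im=env.get_image(n); save(im,n+"0")
    for k in ("hatch_edge","pack","kit","hatch"):
        m=env.mark_of(im,k)[:2]; 
        for r in m: print(n,k,r["p"],r["position"],P(im,*r["position"]).round(4))
        for r in env.cut_out(im,k)[:2]: print("  cut",r["p"],r["bbox"],r["mask"].sum())
print(env.state()["clock"])
E
```

```text
pics
0.0 [ 0.17000183 -0.65261134  0.23023966] [-9.98302367e-04  9.91892554e-01  1.27075328e-01 -1.58609570e-04] [-0.30829451  0.99307839  0.68437723]
top hatch_edge 0.55 [281.1, 191.5] [0.5472 0.1293 0.1249]
  cut 0.66 [265.3, 166.1, 33.1, 38.4] 789
top pack 0.72 [287.6, 180.5] [0.5757 0.1139 0.1233]
  cut 0.84 [260.8, 147.4, 57.2, 64.7] 2629
top kit 0.83 [420.7, 161.7] [ 0.6329 -0.2264  0.0951]
  cut 0.94 [391.2, 127.6, 62.5, 66.8] 2592Traceback (most recent call last):
  File "<stdin>", line 6, in <module>
ValueError: it knows: bracket, brush, clamp, glue, hatch_edge, kit, pack, pot, tin
```

Run:
```python
from h import *
im=env.get_image("scene"); save(im,"scene1")
for k in ("hatch_edge","pack","kit"):
    for r in env.mark_of(im,k)[:2]: print(k,r["p"],r["position"],P(im,*r["position"]).round(4))
im=env.get_image("top"); save(im,"top1")
for k in ("hatch_edge","pack"):
  r=env.cut_out(im,k)[0]; m=r["mask"]; c=cloud(im)[m]
  print(k,np.percentile(c[:,2],[2,10,25,50,75,90,98]).round(4))
  x,y=np.where(m)[1],np.where(m)[0]
c=cloud(im); R=env.cut_out(im,"hatch_edge")[0]["mask"]
p=c[R]; z0=np.median(p[:,2]); q=p[abs(p[:,2]-z0)<.006]; print(z0,len(q),q.mean(0))
print(cv2.minAreaRect((q[:,:2]*1000).astype(np.float32)), cv2.boxPoints(cv2.minAreaRect((q[:,:2]*1000).astype(np.float32))))
crop=im["img"][120:240,220:480]; cv2.imwrite("pics/crop1.png",cv2.resize(crop,None,fx=3,fy=3,interpolation=cv2.INTER_CUBIC)[...,::-1])
```

```text
hatch_edge 0.79 [371.8, 208.0] [0.545  0.1498 0.1235]
hatch_edge 0.32 [354.2, 240.1] [0.6442 0.13   0.1058]
pack 0.95 [353.2, 239.2] [0.6398 0.1264 0.1015]
kit 0.83 [226.3, 223.6] [ 0.7094 -0.1957  0.1222]
hatch_edge [0.1    0.1206 0.1223 0.1235 0.1249 0.126  0.1277]
pack [0.0089 0.0344 0.0977 0.1012 0.1231 0.1259 0.1415]
0.12353410278837351 773 [0.5726494  0.12616838 0.12369142]
((573.7162475585938, 126.44065856933594), (66.72117614746094, 76.3876724243164), 67.57234954833984) [[525.6837  110.17498]
 [596.2936   81.03182]
 [621.7488  142.70633]
 [551.1389  171.84949]]
```

View pics/scene1.png

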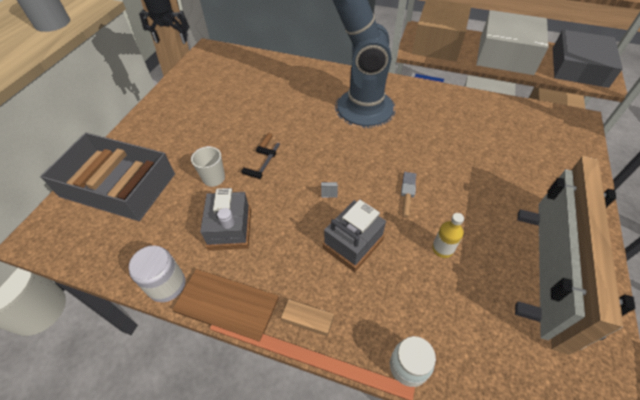

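View pics/top1.png

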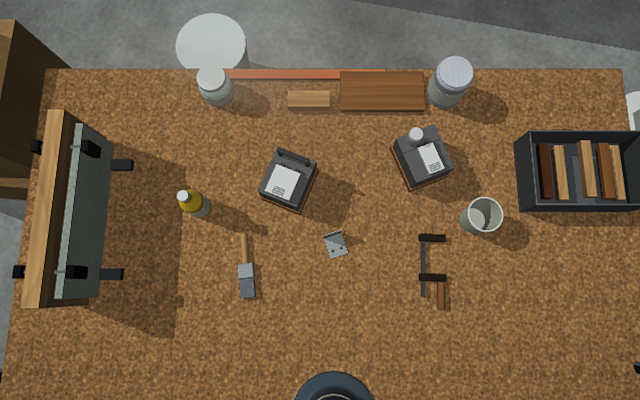

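View pics/crop1.png

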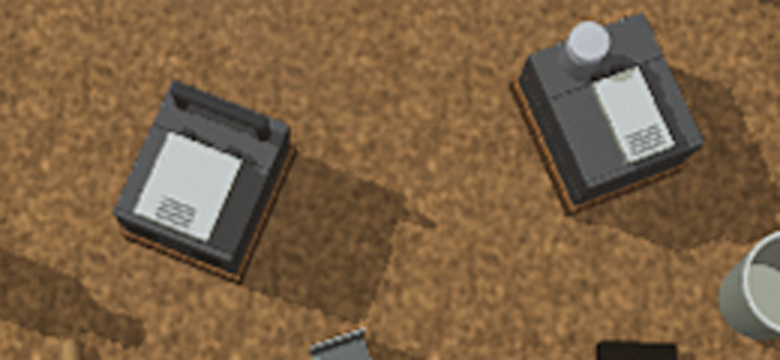

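The pictures show the pack on the left in the top view, with its handle, white hatch and ribs at about (279, 191). The kit is on the right, with the tin on it, at about (421, 160). The hatch plane fits a 66.7 x 76.4 mm rectangle at z = 0.124 with yaw about -22°. That puts the press point at about (0.547, 0.138), and the networks agree. Next I move across high with the jaws shut.

{"method": "play_rows", "body": {
  "steps": [
    {"travel":[5.3,2.6,2],"rot":[0,0,10],"jaw":0},
    {"travel":[10.3,5.6,3],"rot":[0,0,20],"jaw":0},
    {"travel":[15,9,3],"rot":[0,0,30],"jaw":0},
    {"travel":[19.3,12.6,3],"rot":[0,0,40],"jaw":0},
    {"travel":[23.2,16.7,3],"rot":[0,0,50],"jaw":0},
    {"travel":[26.7,21,3],"rot":[0,0,60],"jaw":0},
    {"travel":[29.8,25.5,3],"rot":[0,0,70],"jaw":0},
    {"travel":[32.3,30.3,3],"rot":[0,0,80],"jaw":0},
    {"travel":[34.4,35.1,3],"rot":[0,0,90],"jaw":0},
    {"travel":[36,40.1,3],"rot":[0,0,100],"jaw":0},
    {"travel":[37.4,45.1,3],"rot":[0,0,110],"jaw":0},
    {"travel":[38.4,50,3],"rot":[0,0,120],"jaw":0}
  ]
}}

```text
clock: 2.25
tool_pos: [0.5546, -0.1516, 0.2616]
ee_rot: [0.0, 0.383, 0.924, 0.0]
wrist_force: [0.1, 0.1, -0.3]
gripper_width: 0.0001
```

{"method": "play_rows", "body": {
  "steps": [
    {"travel":[0,5,0],"rot":[0,0,8],"jaw":0},
    {"travel":[-1,10,0],"rot":[0,0,16],"jaw":0},
    {"travel":[-2,15,0],"rot":[0,0,23],"jaw":0},
    {"travel":[-3,20,0],"rot":[0,0,23],"jaw":0},
    {"travel":[-3.5,25,0],"rot":[0,0,23],"jaw":0},
    {"travel":[-3.5,30,0],"rot":[0,0,23],"jaw":0},
    {"travel":[-3.5,30,0],"rot":[0,0,23],"jaw":0}
  ]
}}

```text
clock: 3.12
tool_pos: [0.5181, 0.1518, 0.2621]
ee_rot: [0.0, 0.19, 0.982, 0.001]
wrist_force: [0.0, -0.4, -0.6]
gripper_width: -0.0001
```

Run:
```python
from h import *
im=env.get_image("wrist"); save(im,"wrist1")
s=env.state(); print(s["clock"],s["tool_pos"],s["ee_rot"],s["wrist_force"],s["q"])
for k in ("hatch_edge","pack"):
    for r in env.mark_of(im,k)[:2]: print(k,r["p"],r["position"],P(im,*r["position"]).round(4))
c=cloud(im)
for r in env.cut_out(im,"hatch_edge")[:1]:
    p=c[r["mask"]]; print(r["bbox"]); z0=np.median(p[:,2]); q=p[abs(p[:,2]-z0)<.005]
    print(z0,len(q)); print(cv2.boxPoints(cv2.minAreaRect((q[:,:2]*1000).astype(np.float32))))
```

```text
3.175 [0.51870604 0.14877127 0.26160384] [1.40526453e-04 1.92154265e-01 9.81364691e-01 2.49749463e-04] [0.58969126 0.09388821 0.02687065] [ 0.34067999  0.33721682 -0.87333962  1.78157813  0.28093115  1.15299845
  0.5636771 ]
hatch_edge 0.9 [319.8, 215.9] [0.5474 0.1395 0.124 ]
pack 0.81 [319.5, 227.1] [0.5578 0.135  0.1237]
[283.6, 202.9, 70.8, 68.1]
0.12338134392601446 2789
[[525.762   111.21822]
 [588.5888   85.88305]
 [613.315   147.19974]
 [550.4882  172.53491]]
```

View pics/wrist1.png

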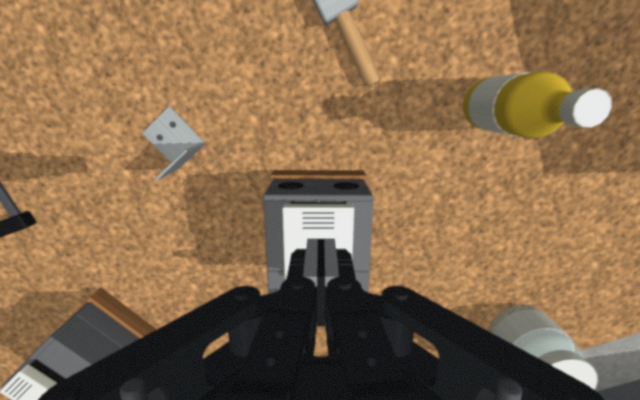

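The wrist view shows the ribs at (320, 216), with the pack's two sockets at the front. It puts the press point at (0.547, 0.139, 0.1235), the same as before. I'll come down to just above it.

{"method": "play_rows", "body": {
  "steps": [
    {"travel":[1.5,-0.6,-4],"rot":[0,0,0],"jaw":0},
    {"travel":[2.8,-1.0,-8],"rot":[0,0,0],"jaw":0},
    {"travel":[2.8,-1.0,-11],"rot":[0,0,0],"jaw":0},
    {"travel":[2.8,-1.0,-12.8],"rot":[0,0,0],"jaw":0},
    {"travel":[2.8,-1.0,-12.8],"rot":[0,0,0],"jaw":0},
    {"travel":[2.8,-1.0,-12.8],"rot":[0,0,0],"jaw":0}
  ]
}}

```text
clock: 4.08
tool_pos: [0.548, 0.137, 0.1346]
ee_rot: [0.001, 0.194, 0.981, 0.0]
wrist_force: [1.0, 0.1, 0.2]
gripper_width: 0.0001
```

Run:
```python
from h import *
im=env.get_image("wrist"); save(im,"wrist2")
s=env.state(); print(s["clock"],s["tool_pos"],s["wrist_force"])
```

```text
4.125 [0.54803575 0.13708824 0.13476439] [-0.06412426  0.19240795  0.85450722]
```

View pics/wrist2.png

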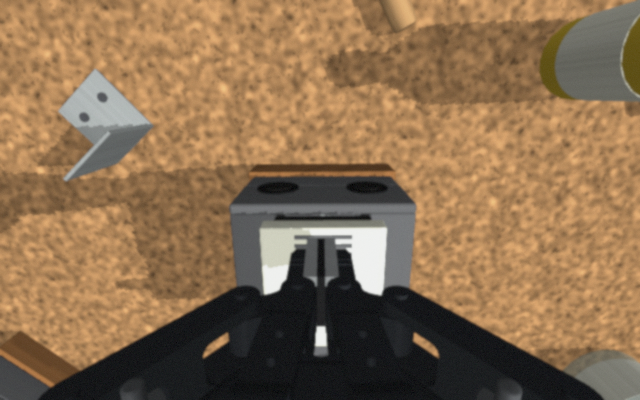

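The fingertips are centred over the ribs (320, 245), about 11 mm above the hatch. I'll press down in steps.

{"method": "play_rows", "body": {
  "steps": [
    {"travel":[0,0,-0.6],"jaw":0,"rot":[0,0,0]},
    {"travel":[0,0,-1.0],"jaw":0,"rot":[0,0,0]},
    {"travel":[0,0,-1.3],"jaw":0,"rot":[0,0,0]},
    {"travel":[0,0,-1.6],"jaw":0,"rot":[0,0,0]},
    {"travel":[0,0,-1.8],"jaw":0,"rot":[0,0,0]},
    {"travel":[0,0,-1.9],"jaw":0,"rot":[0,0,0]},
    {"travel":[0,0,-1.9],"jaw":0,"rot":[0,0,0]}
  ]
}}

```text
clock: 5.0
tool_pos: [0.5469, 0.1371, 0.1153]
ee_rot: [-0.0, 0.194, 0.981, -0.0]
wrist_force: [-4.8, -0.9, 9.3]
gripper_width: 0.0001
```

{"method": "play_rows", "body": {
  "steps": [
    {"travel":[0,0,-0.1],"jaw":0,"rot":[0,0,0]},
    {"travel":[0,0,-0.2],"jaw":0,"rot":[0,0,0]},
    {"travel":[0,0,-0.2],"jaw":0,"rot":[0,0,0]}
  ]
}}

```text
clock: 5.38
tool_pos: [0.5471, 0.1372, 0.1149]
ee_rot: [0.0, 0.194, 0.981, -0.001]
wrist_force: [-7.8, -2.6, 20.1]
gripper_width: 0.0002
```

The force climbed to 20 N for only 0.4 mm more travel, so this is the hard stop. I'll draw back up and toward the front.

{"method": "play_rows", "body": {
  "steps": [
    {"travel":[-0.5,0.2,3],"jaw":0,"rot":[0,0,0]},
    {"travel":[-2,0.8,8],"jaw":0,"rot":[0,0,0]},
    {"travel":[-5,2,13],"jaw":0,"rot":[0,0,0]},
    {"travel":[-8,3.2,17],"jaw":0,"rot":[0,0,0]},
    {"travel":[-8,3.2,19],"jaw":0,"rot":[0,0,0]},
    {"travel":[-8,3.2,19],"jaw":0,"rot":[0,0,0]},
    {"travel":[-8,3.2,19],"jaw":0,"rot":[0,0,0]},
    {"travel":[-8,3.2,19],"jaw":0,"rot":[0,0,0]},
    {"travel":[-8,3.2,19],"jaw":0,"rot":[0,0,0]},
    {"travel":[-8,3.2,19],"jaw":0,"rot":[0,0,0]},
    {"travel":[-8,3.2,19],"jaw":0,"rot":[0,0,0]},
    {"travel":[-8,3.2,19],"jaw":0,"rot":[0,0,0]}
  ]
}}

```text
clock: 6.88
tool_pos: [0.4672, 0.1688, 0.3023]
ee_rot: [-0.0, 0.194, 0.981, 0.0]
wrist_force: [0.7, 0.5, 0.5]
gripper_width: -0.0
```

```bash
cat > look.py <<'E'
from h import *
import sys
n=sys.argv[1]
for k in ("wrist","scene"):
    im=env.get_image(k); save(im,k+n)
    for r in env.mark_of(im,"hatch_edge")[:2]: print(k,r["p"],r["position"],P(im,*r["position"]).round(4))
    c=cloud(im); d=np.hypot(c[...,0]-.57,c[...,1]-.13)
    print("max z near hatch",np.percentile(c[(d<.05)&(c[...,2]<.25)][:,2],[50,90,99]).round(3))
    if k=="scene": cv2.imwrite("pics/sc"+n+".png",cv2.resize(im["img"][150:300,180:480],None,fx=2.6,fy=2.6)[...,::-1])
s=env.state(); print(s["clock"],s["tool_pos"],s["wrist_force"])
E
python3 look.py A
```

```text
max z near hatch [0.093 0.101 0.108]
scene 0.62 [361.7, 206.6] [0.584  0.1286 0.172 ]
max z near hatch [0.143 0.177 0.182]
7.075 [0.46716162 0.16879126 0.30234585] [-0.4358114   0.44195898  0.33694672]
```

View pics/wristA.png

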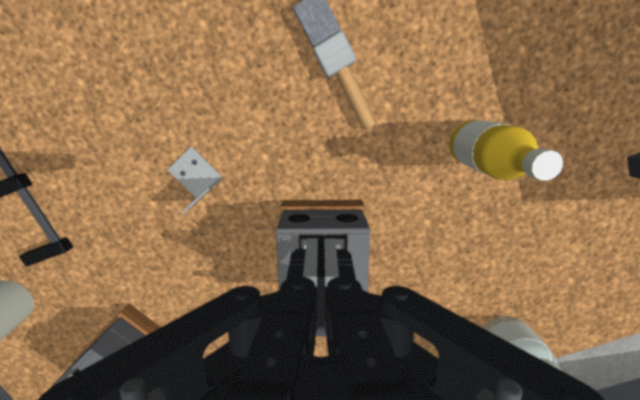

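View pics/scA.png

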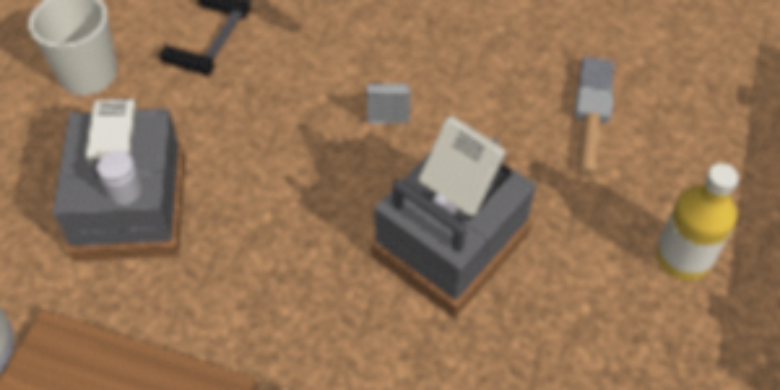

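The scene picture shows the hatch standing open, with its top at about z = 0.182, where 0.18 was expected. The kit hatch is shut and the tin is still in place. I'll keep watching from clear of it.

{"method": "play_rows", "body": {
  "steps": [
    {"travel":[-2,1,2]},
    {"travel":[-2,1,2]},
    {"travel":[-2,1,2]},
    {"travel":[-2,1,2]},
    {"travel":[-2,1,2]},
    {"travel":[-2,1,2]},
    {"travel":[-2,1,2]},
    {"travel":[-2,1,2]},
    {"travel":[-2,1,2]},
    {"travel":[-2,1,2]},
    {"travel":[-2,1,2]},
    {"travel":[-2,1,2]}
  ]
}}

```text
schema error: expected keys travel, rot, jaw
```

```bash
python3 look.py B
```

```text
wrist 0.21 [131.7, 361.1] [0.438  0.1303 0.3805]
max z near hatch [0.093 0.101 0.108]
scene 0.93 [359.1, 205.4] [0.5821 0.1215 0.1716]
max z near hatch [0.143 0.177 0.182]
7.275 [0.46718675 0.16874807 0.3023409 ] [-0.5057876  -0.05788195 -0.2116859 ]
```

View pics/scB.png

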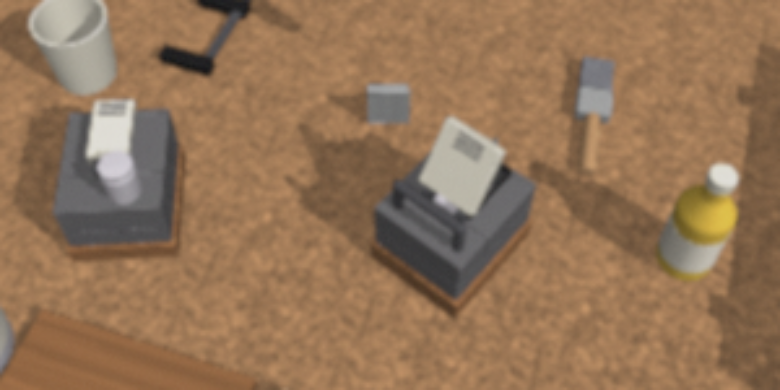

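The watching call was refused because the rows lacked keys. The hatch hasn't changed, so I'll repeat the call with full rows.

{"method": "play_rows", "body": {
  "steps": [
    {"travel":[-2,1,2],"rot":[0,0,0],"jaw":0},
    {"travel":[-2,1,2],"rot":[0,0,0],"jaw":0},
    {"travel":[-2,1,2],"rot":[0,0,0],"jaw":0},
    {"travel":[-2,1,2],"rot":[0,0,0],"jaw":0},
    {"travel":[-2,1,2],"rot":[0,0,0],"jaw":0},
    {"travel":[-2,1,2],"rot":[0,0,0],"jaw":0},
    {"travel":[-2,1,2],"rot":[0,0,0],"jaw":0},
    {"travel":[-2,1,2],"rot":[0,0,0],"jaw":0},
    {"travel":[-2,1,2],"rot":[0,0,0],"jaw":0},
    {"travel":[-2,1,2],"rot":[0,0,0],"jaw":0},
    {"travel":[-2,1,2],"rot":[0,0,0],"jaw":0},
    {"travel":[-2,1,2],"rot":[0,0,0],"jaw":0}
  ]
}}

```text
clock: 8.78
tool_pos: [0.4472, 0.1788, 0.3223]
ee_rot: [0.0, 0.194, 0.981, 0.0]
wrist_force: [-0.6, 0.6, 0.8]
gripper_width: -0.0001
```

```bash
python3 look.py C
```

```text
max z near hatch [0.076 0.1   0.108]
scene 0.96 [358.5, 204.5] [0.5807 0.1194 0.1726]
max z near hatch [0.143 0.177 0.183]
8.975 [0.4471665  0.17879863 0.32234152] [-0.3556886   0.08128315 -0.19348821]
```

View pics/scC.png

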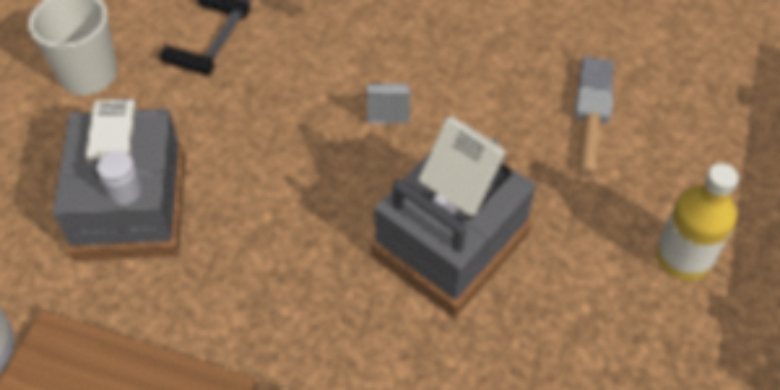

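```bash
python3 -c "
from bench import env
print(env.finish_job())"
```

```text
the job is handed in; nothing more can be done
None
```

The power pack's battery hatch is open, and I've handed the job in. I pressed its front edge once with the closed fingertips, drew back up and toward the front, and watched from clear of it.

- **Press:** the force rose from about 9 N to 20 N over the last 0.4 mm of travel, so the hatch was down on its hard stop.
- **Hatch:** pictures from 6.9 s to 9.0 s show it standing open and unchanged. Its top edge is at about z = 0.183 m, which is what full opening should give.
- **Other things:** in the scene picture the kit box hatch is still shut, and the tin, bracket, brush, glue and the rest look unmoved. The wrist force was back to about zero.
- **Checks that didn't fully work:**
  - The wrist camera couldn't see the open hatch because the fingers were in the way. Its single low-confidence report (0.21) was false, so the result rests on the scene camera.
  - The latch pin was not checked.
  - One watching call was refused for missing fields, and I repeated it.

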